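Put the bench-mounted H-pattern shifter into third

TASK

The H-pattern shifter on the plywood board is being wired up, and its third-gear switch has to be closed for testing. Its lever was left somewhere in the left-hand lane: only push its ball knob with the fingers, without gripping or forcing it, to neutral, across to the middle lane and then forward, fully home in third, without letting it into fourth, fifth or reverse on the way. Leave it there untouched, and leave everything else on the bench where it lies.

Things in the scene. Friction and masses are not known exactly. Their poses are not given: they have to be found in the camera images.
- shifter: H-pattern gear shifter of a driving simulator, fixed: on a plywood board 220 x 260 x 18 mm a black-sided box 136 x 104 mm, an aluminium gate plate on top, its upper face 130 mm above the table; a lever with a black ball knob rises through the gate. Origin: under the board's centre at table height, straight below the lever's pivot. x = its forward (away from the robot, bar yaw), y = its left, z up
- gate (a point): Middle of the gate plate's upper face; axes as the shifter's. Three fore-and-aft lanes 22 mm apart, 13 mm wide, joined through here by one cross channel (neutral) 15 mm wide; rod 10 mm thick. First is forward left, second back left, third forward middle, fourth back middle, fifth forward right, reverse back right. Round-nosed teeth between the lanes lead in a rod a few mm out of line
- knob (a point): Centre of the ball knob, 48 mm in diameter, 175 mm from the lever's pivot, which is 50 mm above the shifter's origin; upright it is 225 mm above the table. It moves about 48 mm from lane to lane and 48 mm from neutral to a slot's end. A push of 2 to 4 N moves it (never use over 30 N); no spring or detent, the lever stays where it is left
- select (a joint): Sideways lean of the lever about the shifter's x, rad: -0.277 left lane (start), 0 middle, +0.277 right; play in a lane about 0.02 either way. Knob centre from the pivot in the shifter's axes: 175 mm x (sin(shift), -sin(select) cos(shift), cos(select) cos(shift))
- shift (a joint): fore-and-aft lean of the lever, rad: 0 neutral (the cross channel is free within about 0.03 either way), +0.28 forward end of a slot (hard stop), -0.28 back end. It starts anywhere from -0.27 to +0.27
- motor: small square stepper motor with a short shaft, 42 x 42 x 62 mm, loose, upright on the plywood board left of the shifter; origin under its centre
- solder_reel: grey reel, 58 mm in diameter, 34 mm high, loose, flat on the board left of the shifter; origin under its centre
- screwdriver: screwdriver with a green handle, 180 mm long, 26 mm thick, loose, lying on the board right of the shifter; origin on the table side at half length, x towards the tip
- bottle: white bottle with black cap, 56 mm in diameter, 160 mm high, loose, standing left of the board; origin under its centre
- spanner: steel spanner, 170 mm long, 8 mm thick, loose, lying right of the board; origin under its middle
- calipers: digital calipers, 230 mm long, 14 mm thick, loose, lying at the right of the table; origin under the middle of the beam
- parts_tub: open yellow parts tub, 100 x 75 x 40 mm, loose, at the left of the table; origin under its centre
- tape_roll: roll of tape, 100 mm in diameter, 24 mm high, loose, lying at the left of the table; origin under its centre

How it is judged:
By the outcome, as a careful person would: the job done as asked, in the order asked, and still so for the second after the job is handed in, with the robot touching nothing.
It also fails if it takes over 45 s, if anything falls off the work surface, if the arm or the gripper's body presses on something with over 40 N, if the wrist force passes 120 N, or if a joint passes its speed limit or range.

ROBOT

A 7-joint arm with a two-finger parallel gripper is mounted at the origin on the work surface. World frame = base frame: x ahead of the robot, y to its left, z up, the work surface at z = 0. Lengths are in m, angles in rad, forces in N, time in s.
With the tool pointing down it reaches from about 0.4 to 0.925 m from the base axis. Payload 4.1 kg.
Tool frame: the origin (TCP) lies at the centre of the arm's flange, where the gripper is bolted on; the fingertips stand 173 mm ahead of it and the grasp point (between the pads) lies 155 mm ahead of it; z points along the fingers, y is the line along which they close (so a half turn about z gives the same grasp; the last joint's range is limited). The gripper opens to 85 mm and grips with 20 to 120 N. Pads are 22 mm wide; open, the fingers measure 114 mm over their backs; the gripper's body (76 mm by 85 mm) begins 54 mm behind the grasp point. The pads swing forward as they close: fully open they stand 13 mm farther back than shut.
Start: joints at [-1.389, 0.398, 0.045, 1.537, -0.019, 1.207, -0.051], TCP at [0.18, 0.625, 0.405] pointing down, gripper open.
Joint ranges: [-2.82, 2.82], [-0.49, 2.23], [-1.37, 1.46], [0, 2.46], [-1.36, 4.5], [0.23, 2], [-2.94, 2.94]. Speed limits (rad/s): [2.57, 2.57, 3.14, 3.14, 3.14, 3.14, 3.14].

INTERFACE

Orientations are given as [roll, pitch, yaw] about the fixed x, y, z axes, in that order (R = Rz(yaw) Ry(pitch) Rx(roll)).
In Python, from plant import * gives the robot as it stands.
- The arm moves only by the tool jog_arm, never from a script. Its argument "steps" is a list of rows, each a list of 7 numbers: the gripper's target within -1 to 1 (shut at 1, half-way at 0, fully open at -1), then the shift along the world's x, y, z scaled (see below), then the turn, a rotation vector about the world's x, y, z scaled (see below). In form: [[hand, dx, dy, dz, rx, ry, rz], ...]. A call has 1 to 8 rows; each row shifts and turns the commanded pose from where the row before left it; what a row does not reach is not made up. The controller multiplies each number of a shift by 0.025 m and each number of a turn by 0.15 rad. A row lasts 1/10 s, in which the tool goes at most 50 mm and 8.59 degrees, less where a joint would pass 70% of its speed; a pose out of reach is approached as far as the arm can. A call with a number of a shift or a turn outside -1 to 1 is refused whole. A call with a gripper value outside its range is refused whole. The fingers move at their own pace and stop on an object; "grip_force" is the grip in N (left out, the last holds). Time passes only in rows, so rows that do not move let the fingers close. It gives the time, the measured TCP pose, the force, the opening and the grip force at its end, in the units of the state.
- sense(): the state, without advancing time (a new reading comes with each control period).
- read_camera(name): name is "scene" or "top" or "wrist"; returns (picture, depth): 480x640x3 uint8, blue, green, red; 480x640 float32, m along the optical axis (not along the pixel's ray), 0 where there is no reading.
- camera_params(name): a dict with "camera_matrix" (3x3 intrinsics, pixels), "k1" (the pictures are not rectified: a ray, as slopes to the right and down, at radius r is drawn at 1 + k1 r^2 times it, then the intrinsics apply), "extrinsics" (4x4, takes a point from camera to world coordinates). Camera axes: x right, y down, z forward; pixel columns grow to the right and rows downward; lengths in m; the calibration is good to about 2 mm. A picture is of the moment at which its call begins: read the wrist's pose just before it. camera_params takes no time and is no camera call; for the wrist camera it gives the pose at the moment of the call.
- sign_off(): hands the job in; it is judged then, once.
Trained networks look in the newest picture that a camera, given by its name, has taken for a name from the list of things; names that differ only in an ending like _2 or _b are one class to them, and where a whole thing is asked for, a point or a joint stands for the part that bears it (a point fixed in the world has none). Each returns a list of dicts, best first, with "p" (0 to 1); they miss things now and then, are a little off and sometimes report something else, mostly with a low value. They report only what shows in the picture. A call takes as long as a camera call.
- recognise(thing, camera): "box" ([centre column, centre row, width, height] in pixels, round what is visible of it).
The state is a dict: "clock": time; "joints": joint angles; "qd": joint speeds; "joint_torque": joint torques, N m; "tool_pos": TCP position; "tcp_rot": TCP orientation; "force": force on the tool from outside, world axes, zero at the start; "moment": the same for the moment, N m; "width": finger opening in m; "finger_force": force on a finger pad.
Only numpy, scipy, OpenCV 4.12 (cv2) and the standard library are available. Lean on these libraries where they do the work, as an engineer would, in place of code of your own. Each camera call takes 0.05 s, during which the arm holds its last target. There are 200 camera calls.

## Working session

There is one attempt and no reset: what is moved stays moved. The work goes in short steps, Python scripts to look and compute and a tool call to move; the robot and the scene stay as the last step left them, time stands still between calls to the robot, and variables do not carry over. Pictures are saved under pics/ and viewed, at most 10 in all, crops included, and the job is handed in when it is done.

Besides the shell and the picture viewer there is one more tool, called after "Emit:" as name([rows], argument=value, ...), one row to a line, values as JSON. jog_arm: Moves the arm, as the interface text tells. Its arguments: {"type":"object","properties":{"steps":{"type":"array","items":{"type":"array","items":{"type":"number"}}},"grip_force":{"type":"number"}},"required":["steps"]}

```bash
mkdir -p pics
cat > h.py <<'E'
from plant import *
import numpy as np, cv2
def pts(cam,d,P=None):
    P=P or camera_params(cam); K=np.array(P["camera_matrix"]); k1=P["k1"]; T=np.array(P["extrinsics"])
    v,u=np.mgrid[0:480,0:640].astype(float)
    D=np.array([k1,0,0,0,0.])
    n=cv2.undistortPoints(np.stack([u.ravel(),v.ravel()],1)[:,None],K,D)[:,0]
    p=np.c_[n*d.ravel()[:,None],d.ravel()]
    return (p@T[:3,:3].T+T[:3,3]).reshape(480,640,3)
def proj(cam,X):
    P=camera_params(cam);T=np.linalg.inv(np.array(P["extrinsics"]))
    X=np.atleast_2d(X)@T[:3,:3].T+T[:3,3]
    return cv2.projectPoints(X,np.zeros(3),np.zeros(3),np.array(P["camera_matrix"]),np.array([P["k1"],0,0,0,0.]))[0][:,0]
E
python3 - <<'E'
from h import *
s=sense();print(s["clock"],s["tool_pos"],s["tcp_rot"],s["width"])
for c in ["scene","top"]:
    im,d=read_camera(c);cv2.imwrite(f"pics/{c}0.png",im);np.save(f"{c}0.npy",d);np.save(f"{c}i.npy",im)
    for t in ["shifter","knob"]:
        for r in recognise(t,c)[:2]:print(c,t,r)
    print(np.array(camera_params(c)["extrinsics"]).round(3).tolist())
E
```

```text
0.0 [0.18001571 0.62426292 0.40366078] [-3.13964845e+00  1.55044327e-04  2.86090919e+00] 0.08547714717332182
scene shifter {'box': [319.2, 281.9, 100.2, 100.5], 'p': 0.59}
scene knob {'box': [335.7, 263.2, 21.4, 62.2], 'p': 0.57}
[[-0.187, 0.537, -0.822, 1.68], [0.982, 0.105, -0.155, 0.217], [0.003, -0.837, -0.547, 0.909], [0.0, 0.0, 0.0, 1.0]]
top shifter {'box': [318.6, 236.5, 102.8, 86.2], 'p': 0.91}
top knob {'box': [303.9, 222.2, 37.2, 21.0], 'p': 0.88}
[[0.01, -0.978, 0.208, 0.338], [-1.0, -0.009, 0.006, -0.014], [-0.004, -0.208, -0.978, 1.198], [0.0, 0.0, 0.0, 1.0]]
```

View pics/top0.png

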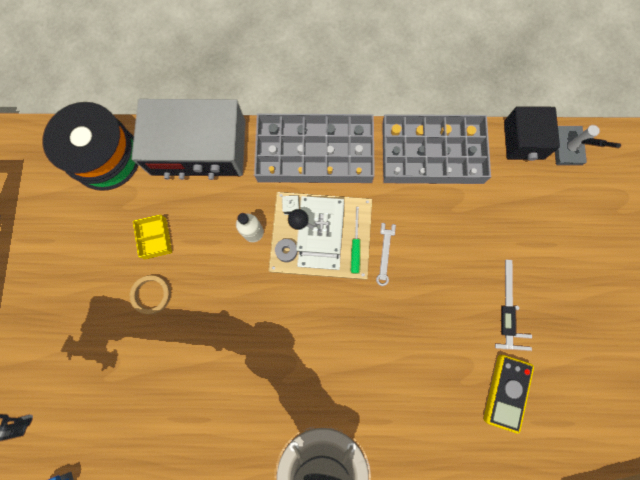

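View pics/scene0.png

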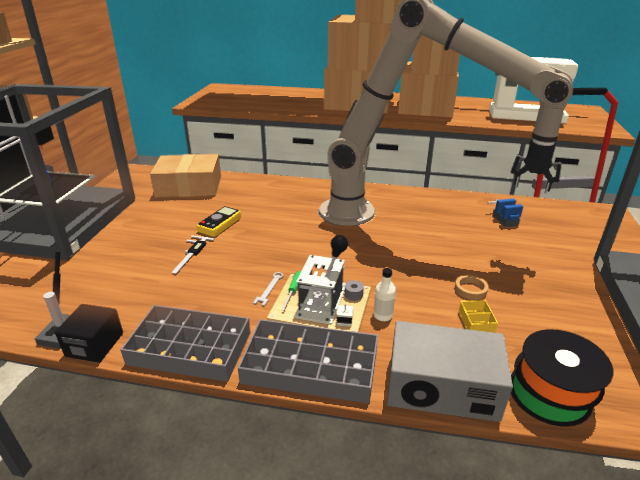

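The top view shows the knob at about (298,219), the gate plate at (320,232) and the motor at (291,204). The reel is at (286,250) and the bottle at (250,227). Next I fit the gate plate, board and knob.

Run:
```python
from h import *
d=np.load("top0.npy");im=np.load("topi.npy").astype(int);p=pts("top",d)
sub=np.zeros((480,640),bool);sub[185:285,260:385]=1
z=p[...,2]
m=sub&(abs(z-.13)<.006)
r=cv2.minAreaRect((p[m][:,:2]*1000).astype(np.float32));print("plate",r,m.sum(),np.median(z[m]))
hsv=cv2.cvtColor(np.load("topi.npy"),cv2.COLOR_BGR2HSV)
m=sub&(abs(z-.018)<.007)
r=cv2.minAreaRect((p[m][:,:2]*1000).astype(np.float32));print("board",r,m.sum(),np.median(z[m]))
for c in ["top","scene"]:
    d=np.load(c+"0.npy");i=np.load(c+"i.npy");q=pts(c,d)
    m=(q[...,2]>.165)&(q[...,2]<.26)&(abs(q[...,0]-.58)<.12)&(abs(q[...,1])<.14)
    if c=="scene": m&=q[...,2]>.17
    X=q[m];print(c,len(X),X.min(0),X.max(0))
    from scipy.optimize import least_squares
    X=X[X[:,2]>X[:,2].max()-.04]
    f=least_squares(lambda s:np.linalg.norm(X-s,axis=1)-.024,X.mean(0)-[0,0,.01],loss="soft_l1",f_scale=.002);print(f.x,np.abs(f.fun).mean(),len(X))
    P=proj(c,f.x)[0];print(P)
a=cv2.resize(np.load("topi.npy")[180:290,250:400],None,fx=5,fy=5,interpolation=2);cv2.imwrite("pics/tc.png",a)
```

```text
plate ((596.0970458984375, 9.726993560791016), (103.95845031738281, 136.8735809326172), 86.13885498046875) 1774 0.12987228414067054
board ((595.092041015625, 1.016143798828125), (340.85546875, 227.8229217529297), 84.18498992919922) 3759 0.017931976990458454
top 359 [0.56243415 0.03498681 0.16522688] [0.60798394 0.07990438 0.24496016]
[0.58651134 0.05805593 0.21772588] 0.0009564602172240616 357
[297.86402128 218.87033638]
scene 299 [0.58012866 0.0352099  0.17011443] [0.61742174 0.08141636 0.24182526]
[0.59031319 0.05779103 0.21624102] 0.0015220661388495773 240
[338.42033682 243.33612957]
```

View pics/tc.png

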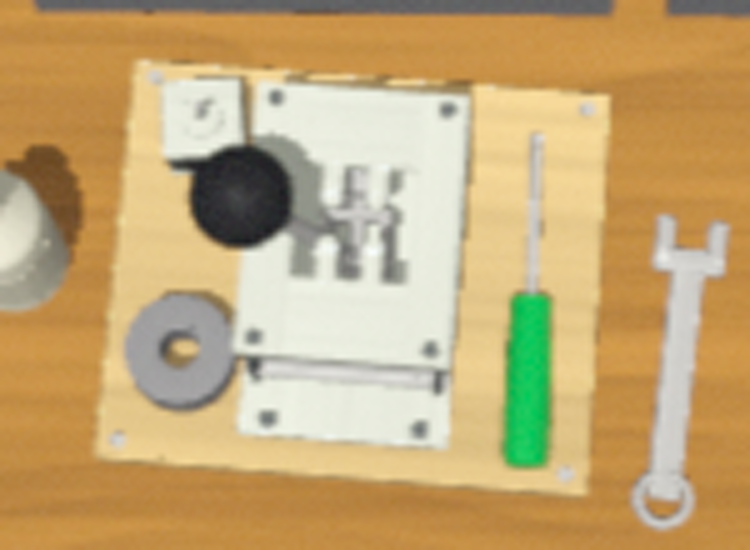

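Pose estimate: plate centre is (0.596, 0.010) with yaw about -0.067. The knob is at (0.587, 0.058, 0.217), which gives shift ≈ -0.07, slightly into second. The plan is to push with the fingers shut: forward about 12 mm, right 48 mm, forward 48 mm.

Emit:
jog_arm([
  [1,0.6,-0.98,0,0,0,0.09],
  [1,0.6,-0.98,0,0,0,0.09],
  [1,0.6,-0.98,0,0,0,0.09],
  [1,0.6,-0.98,0,0,0,0.09],
  [1,0.6,-0.98,0,0,0,0.09],
  [1,0.6,-0.98,0,0,0,0.09],
  [1,0.6,-0.98,0,0,0,0.09],
  [1,0.6,-0.98,0,0,0,0.09],
])

```text
clock: 1.1
tool_pos: [0.3006, 0.4274, 0.4048]
tcp_rot: [3.141, 0.0, 2.969]
force: [0.3, 0.0, -0.1]
width: -0.0003
finger_force: 0.0
```

Emit:
jog_arm([
  [1,0.6,-0.98,0,0,0,0.09],
  [1,0.6,-0.98,0,0,0,0.09],
  [1,0.6,-0.98,0,0,0,0.09],
  [1,0.6,-0.98,0,0,0,0.09],
  [1,0.6,-0.98,0,0,0,0.09],
  [1,0.6,-0.98,0,0,0,0.09],
  [1,0.6,-0.98,0,0,0,0.09],
  [1,0.6,-0.98,0,0,0,0.09],
])

```text
clock: 1.9
tool_pos: [0.4205, 0.2314, 0.4049]
tcp_rot: [3.141, 0.0, 3.077]
force: [0.9, 0.3, -0.0]
width: 0.0
finger_force: 0.0
```

Emit:
jog_arm([
  [1,0.6,-0.9,0,0,0,0],
  [1,0.6,-0.9,0,0,0,0],
  [1,0.6,-0.9,0,0,0,0],
  [1,0.6,-0.9,0,0,0,0],
  [1,0.6,-0.9,-0.3,0,0,0],
  [1,0.6,-0.9,-0.3,0,0,0],
  [1,0.4,-0.9,-0.3,0,0,0],
  [1,0.2,-0.5,-0.3,0,0,0],
])

```text
clock: 2.7
tool_pos: [0.5258, 0.0602, 0.3746]
tcp_rot: [-3.141, 0.001, 3.074]
force: [-0.8, 1.2, 0.7]
width: 0.0
finger_force: 0.0
```

```bash
cat >> h.py <<'E'
from scipy.optimize import least_squares
C=np.array([.596,.0097,.05]);f=np.array([.9978,-.067]);l=np.array([.067,.9978])
def state(show=None):
    s=sense();t=np.array(s["tool_pos"]);print("t",s["clock"],"tcp",t.round(4),"F",np.round(s["force"],1),"rot",np.round(s["tcp_rot"],3))
    print("tool fwd/left rel",((t[:2]-C[:2])@f).round(4),((t[:2]-C[:2])@l).round(4))
    for c in ["top","scene"]:
        im,d=read_camera(c);q=pts(c,d)
        dark=(im.max(2)<60)
        m=dark&(q[...,2]>.19)&(q[...,2]<.255)&(abs(q[...,0]-.59)<.11)&(abs(q[...,1])<.12)
        if show:
            u,v=proj(c,[.59,.03,.2])[0].astype(int)
            cv2.imwrite(f"pics/{show}_{c}.png",cv2.resize(im[v-60:v+60,u-80:u+80],None,fx=5,fy=5,interpolation=2))
        X=q[m]
        # sphere constrained to lever kinematics
        def k(a):return C+.175*np.array([*(np.sin(a[1])*f-np.sin(a[0])*np.cos(a[1])*l),np.cos(a[0])*np.cos(a[1])])
        best=min((least_squares(lambda a:np.linalg.norm(X-k(a),axis=1)-.024,[s0,h0],loss="cauchy",f_scale=.002) for s0 in(-.27,-.1,0.05) for h0 in(-.1,.1,.25)),key=lambda r:r.cost) if len(X)>20 else None
        if best is not None: print(c,"select,shift",best.x.round(3),"knob",k(best.x).round(4),len(X),(abs(best.fun)<.004).sum())
E
python3 -c "
from h import *
state('a')"
python3 - <<'E'
import cv2,numpy as np
a=[cv2.resize(cv2.imread(f'pics/a_{c}.png'),(400,300)) for c in('top','scene')]
cv2.imwrite('pics/a.png',np.hstack(a))
E
```

```text
t 2.7 tcp [0.5258 0.0602 0.3746] F [-0.8  1.2  0.7] rot [-3.141e+00  1.000e-03  3.074e+00]
tool fwd/left rel -0.0734 0.0457
scene select,shift [-0.282 -0.055] knob [0.5897 0.0588 0.2178] 414 224
```

View pics/a.png

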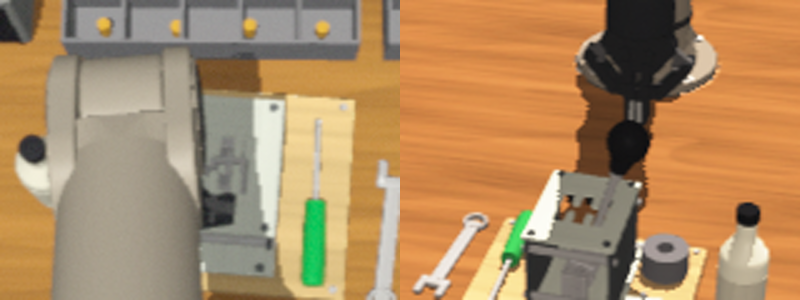

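The scene camera still sees the knob at (628,143) in the combined picture, with the shut fingers just behind it. Now I push gently forward to neutral.

Emit:
jog_arm([
  [1,0.5,-0.03,0,0,0,0],
  [1,0.3,-0.02,0,0,0,0],
  [1,0.15,-0.01,0,0,0,0],
  [1,0.15,-0.01,0,0,0,0],
  [1,0.15,-0.01,0,0,0,0],
  [1,0.1,-0.01,0,0,0,0],
  [1,0,0,0,0,0,0],
])

```text
clock: 3.5
tool_pos: [0.5587, 0.0606, 0.3747]
tcp_rot: [3.141, -0.001, 3.077]
force: [-2.2, 1.4, 2.0]
width: -0.0002
finger_force: 1.2
```

```bash
python3 -c "
from h import *
state('b')"
```

```text
t 3.5 tcp [0.5587 0.0606 0.3747] F [-2.2  1.4  2. ] rot [ 3.141e+00 -1.000e-03  3.077e+00]
tool fwd/left rel -0.0406 0.0483
scene select,shift [-0.278 -0.037] knob [0.5928 0.0581 0.2181] 388 226
```

Emit:
jog_arm([
  [1,0.1,-0.01,0,0,0,0],
  [1,0.1,-0.01,0,0,0,0],
  [1,0.05,0,0,0,0,0],
  [1,0,0,0,0,0,0],
])

```text
clock: 4.0
tool_pos: [0.5653, 0.0598, 0.3748]
tcp_rot: [3.142, 0.0, 3.077]
force: [-2.2, 1.2, 0.9]
width: 0.0001
finger_force: 1.1
```

```bash
python3 -c "
from h import *
state('b')"
```

```text
t 4.0 tcp [0.5653 0.0598 0.3748] F [-2.2  1.2  0.9] rot [3.142 0.    3.077]
tool fwd/left rel -0.034 0.0479
scene select,shift [-0.278  0.003] knob [0.5998 0.0576 0.2183] 382 222
```

Neutral reached. Next I back off, go round to the knob's left, and come level with it.

Emit:
jog_arm([
  [1,-0.6,0.04,0,0,0,0],
  [1,-0.6,0.04,0,0,0,0],
  [1,0.06,0.9,0,0,0,0],
  [1,0.06,0.9,0,0,0,0],
  [1,0.05,0.7,0,0,0,0],
  [1,0.6,-0.04,0,0,0,0],
  [1,0.6,-0.04,0,0,0,0],
  [1,0.6,-0.04,0,0,0,0],
])

```text
clock: 4.9
tool_pos: [0.5853, 0.1214, 0.3747]
tcp_rot: [-3.141, 0.001, 3.077]
force: [-0.8, -0.0, -0.6]
width: -0.0003
finger_force: 0.0
```

Emit:
jog_arm([
  [1,0.6,-0.04,0,0,0,0],
  [1,0.16,-0.01,0,0,0,0],
  [1,0,0,0,0,0,0],
])

```text
clock: 5.2
tool_pos: [0.6038, 0.1198, 0.3744]
tcp_rot: [-3.141, 0.0, 3.076]
force: [-0.0, 0.2, 0.1]
width: -0.0003
finger_force: 0.0
```

```bash
python3 -c "
from h import *
state('b')"
```

```text
t 5.2 tcp [0.6038 0.1198 0.3744] F [-0.   0.2  0.1] rot [-3.141  0.     3.076]
tool fwd/left rel 0.0004 0.1104
top select,shift [-0.279 -0.013] knob [0.597  0.0579 0.2182] 288 271
scene select,shift [-0.282  0.008] knob [0.6007 0.0582 0.2181] 321 228
```

Emit:
jog_arm([
  [1,-0.05,-0.7,0,0,0,0],
  [1,-0.01,-0.2,0,0,0,0],
  [1,-0.01,-0.2,0,0,0,0],
  [1,-0.01,-0.2,0,0,0,0],
  [1,-0.01,-0.2,0,0,0,0],
  [1,-0.01,-0.2,0,0,0,0],
  [1,0,0,0,0,0,0],
])

```text
clock: 6.0
tool_pos: [0.601, 0.0765, 0.375]
tcp_rot: [-3.141, 0.001, 3.076]
force: [0.7, 3.0, 2.5]
width: 0.0004
finger_force: 1.5
```

```bash
python3 -c "
from h import *
state('b')"
```

```text
t 6.0 tcp [0.601  0.0765 0.375 ] F [0.7 3.  2.5] rot [-3.141e+00  1.000e-03  3.076e+00]
tool fwd/left rel 0.0005 0.067
top select,shift [-0.17  -0.013] knob [0.5958 0.0394 0.2225] 152 142
scene select,shift [-0.183  0.008] knob [0.5995 0.0415 0.2221] 396 217
```

Emit:
jog_arm([
  [1,-0.02,-0.25,0,0,0,0],
  [1,-0.02,-0.25,0,0,0,0],
  [1,-0.01,-0.2,0,0,0,0],
  [1,-0.01,-0.2,0,0,0,0],
  [1,-0.01,-0.1,0,0,0,0],
  [1,-0.01,-0.1,0,0,0,0],
  [1,0,0,0,0,0,0],
])

```text
clock: 6.8
tool_pos: [0.5989, 0.0494, 0.375]
tcp_rot: [-3.141, 0.0, 3.076]
force: [-0.3, 3.1, 4.7]
width: 0.0001
finger_force: 2.3
```

```bash
python3 -c "
from h import *
state('b')"
```

```text
t 6.8 tcp [0.5989 0.0494 0.375 ] F [-0.3  3.1  4.7] rot [-3.141  0.     3.076]
tool fwd/left rel 0.0002 0.0398
top select,shift [-0.014 -0.012] knob [0.594  0.0122 0.225 ] 118 115
scene select,shift [-0.035  0.007] knob [0.5976 0.0158 0.2249] 372 187
```

Emit:
jog_arm([
  [1,-0.01,-0.07,0,0,0,0],
  [1,0,-0.06,0,0,0,0],
  [1,0,0,0,0,0,0],
])

```text
clock: 7.2
tool_pos: [0.5987, 0.0469, 0.375]
tcp_rot: [3.141, 0.001, 3.077]
force: [-0.7, 3.2, 3.6]
width: -0.0001
finger_force: 2.6
```

```bash
python3 -c "
from h import *
state('b')"
```

```text
t 7.2 tcp [0.5987 0.0469 0.375 ] F [-0.7  3.2  3.6] rot [3.141e+00 1.000e-03 3.077e+00]
tool fwd/left rel 0.0002 0.0373
top select,shift [-0.003 -0.011] knob [0.594  0.0103 0.225 ] 119 114
scene select,shift [-0.019  0.006] knob [0.5973 0.0129 0.225 ] 373 199
```

Middle lane reached. Now round to behind the knob.

Emit:
jog_arm([
  [1,0.06,0.9,0,0,0,0],
  [1,-0.9,0.16,0,0,0,0],
  [1,-1,0.07,0,0,0,0],
  [1,-1,0.07,0,0,0,0],
  [1,-0.06,-0.9,0,0,0,0],
  [1,-0.06,-0.9,0,0,0,0],
  [1,-0.05,-0.7,0,0,0,0],
  [1,0,0,0,0,0,0],
])

```text
clock: 8.1
tool_pos: [0.5224, 0.0107, 0.3739]
tcp_rot: [-3.139, -0.002, 3.071]
force: [-0.2, -0.5, 0.8]
width: -0.0002
finger_force: 0.0
```

```bash
python3 -c "
from h import *
state('b')"
```

```text
t 8.1 tcp [0.5224 0.0107 0.3739] F [-0.2 -0.5  0.8] rot [-3.139e+00 -2.000e-03  3.071e+00]
tool fwd/left rel -0.0735 -0.004
scene select,shift [0.002 0.006] knob [0.597  0.0093 0.225 ] 398 215
```

Emit:
jog_arm([
  [1,0.6,0.1,0,0,0,0],
  [1,0.6,-0.04,0,0,0,0],
  [1,0.2,-0.01,0,0,0,0],
  [1,0.2,-0.01,0,0,0,0],
  [1,0.2,-0.01,0,0,0,0],
  [1,0.2,-0.01,0,0,0,0],
  [1,0.2,-0.01,0,0,0,0],
  [1,0,0,0,0,0,0],
])

```text
clock: 9.0
tool_pos: [0.5788, 0.0146, 0.3747]
tcp_rot: [3.142, 0.0, 3.077]
force: [-1.8, 0.6, 2.1]
width: 0.0
finger_force: 0.6
```

```bash
python3 -c "
from h import *
state('b')"
```

```text
t 9.0 tcp [0.5788 0.0146 0.3747] F [-1.8  0.6  2.1] rot [3.142 0.    3.077]
tool fwd/left rel -0.0175 0.0038
scene select,shift [-0.005  0.096] knob [0.6128 0.0094 0.2242] 376 219
```

Emit:
jog_arm([
  [1,0.2,-0.02,0,0,0,0],
  [1,0.2,-0.02,0,0,0,0],
  [1,0.2,-0.02,0,0,0,0],
  [1,0.2,-0.02,0,0,0,0],
  [1,0.2,-0.02,0,0,0,0],
  [1,0.1,-0.01,0,0,0,0],
  [1,0,0,0,0,0,0],
])

```text
clock: 9.8
tool_pos: [0.6061, 0.0118, 0.3744]
tcp_rot: [-3.141, -0.0, 3.077]
force: [-1.6, 1.0, -1.0]
width: -0.0001
finger_force: 0.6
```

Emit:
jog_arm([
  [1,0.05,0,0,0,0,0],
  [1,0,0,0,0,0,0],
])

```text
clock: 10.0
tool_pos: [0.607, 0.0116, 0.3745]
tcp_rot: [-3.141, -0.001, 3.077]
force: [-1.2, 1.0, -2.5]
width: -0.0002
finger_force: 0.9
```

```bash
python3 -c "
from h import *
state('b')"
```

```text
t 10.0 tcp [0.607  0.0116 0.3745] F [-1.2  1.  -2.5] rot [-3.141e+00 -1.000e-03  3.077e+00]
tool fwd/left rel 0.0108 0.0027
scene select,shift [-0.003  0.261] knob [0.641  0.0072 0.2191] 375 237
```

Nearly home. I creep 1 mm at a time until the force rises at the stop.

Emit:
jog_arm([
  [1,0.05,0,0,0,0,0],
  [1,0.04,0,0,0,0,0],
  [1,0,0,0,0,0,0],
])

```text
clock: 10.4
tool_pos: [0.6094, 0.0116, 0.3747]
tcp_rot: [-3.141, -0.0, 3.077]
force: [-1.6, 0.2, -1.1]
width: 0.0001
finger_force: 1.0
```

Emit:
jog_arm([
  [1,0.04,0,0,0,0,0],
  [1,0,0,0,0,0,0],
])

```text
clock: 10.6
tool_pos: [0.6104, 0.0117, 0.3748]
tcp_rot: [-3.141, 0.0, 3.077]
force: [-2.4, 0.6, -2.0]
width: -0.0001
finger_force: 1.0
```

Emit:
jog_arm([
  [1,0.03,0,0,0,0,0],
  [1,0,0,0,0,0,0],
])

```text
clock: 10.8
tool_pos: [0.6112, 0.0117, 0.3747]
tcp_rot: [-3.142, 0.0, 3.077]
force: [-1.7, 0.1, -2.1]
width: 0.0004
finger_force: 1.0
```

```bash
python3 -c "
from h import *
state('b')"
```

```text
t 10.8 tcp [0.6112 0.0117 0.3747] F [-1.7  0.1 -2.1] rot [-3.142  0.     3.077]
tool fwd/left rel 0.015 0.003
scene select,shift [-0.003  0.284] knob [0.645 0.007 0.218] 369 230
```

Emit:
jog_arm([
  [1,0.03,0,0,0,0,0],
  [1,0,0,0,0,0,0],
])

```text
clock: 11.1
tool_pos: [0.6119, 0.0117, 0.3747]
tcp_rot: [-3.142, 0.0, 3.077]
force: [-2.1, 0.1, -2.3]
width: 0.0004
finger_force: 1.0
```

Emit:
jog_arm([
  [1,0.03,0,0,0,0,0],
  [1,0,0,0,0,0,0],
])

```text
clock: 11.3
tool_pos: [0.6127, 0.0118, 0.3748]
tcp_rot: [3.142, 0.0, 3.077]
force: [-2.7, -0.6, -2.6]
width: -0.0001
finger_force: 1.0
```

Emit:
jog_arm([
  [1,0.03,0,0,0,0,0],
  [1,0,0,0,0,0,0],
])

```text
clock: 11.5
tool_pos: [0.6134, 0.0118, 0.3747]
tcp_rot: [3.142, 0.0, 3.077]
force: [-2.6, -0.2, -2.0]
width: -0.0003
finger_force: 1.0
```

Emit:
jog_arm([
  [1,0.03,0,0,0,0,0],
  [1,0,0,0,0,0,0],
])

```text
clock: 11.7
tool_pos: [0.614, 0.0118, 0.3747]
tcp_rot: [3.142, -0.001, 3.077]
force: [-2.5, -0.8, -1.2]
width: 0.0001
finger_force: 1.3
```

```bash
python3 -c "
from h import *
state('b')"
```

```text
t 11.7 tcp [0.614  0.0118 0.3747] F [-2.5 -0.8 -1.2] rot [ 3.142e+00 -1.000e-03  3.077e+00]
tool fwd/left rel 0.0178 0.0033
scene select,shift [-0.004  0.3  ] knob [0.6477 0.007  0.2172] 380 233
```

Emit:
jog_arm([
  [1,0.03,0,0,0,0,0],
  [1,0,0,0,0,0,0],
])

```text
clock: 12.0
tool_pos: [0.6147, 0.0118, 0.3746]
tcp_rot: [-3.142, -0.001, 3.077]
force: [-2.4, -0.1, -0.6]
width: -0.0001
finger_force: 1.7
```

Emit:
jog_arm([
  [1,0.03,0,0,0,0,0],
  [1,0,0,0,0,0,0],
])

```text
clock: 12.2
tool_pos: [0.6153, 0.0118, 0.3745]
tcp_rot: [-3.142, -0.001, 3.077]
force: [-4.3, 0.2, -1.9]
width: -0.0002
finger_force: 2.2
```

```bash
python3 -c "
from h import *
state('b')"
```

```text
t 12.2 tcp [0.6153 0.0118 0.3745] F [-4.3  0.2 -1.9] rot [-3.142e+00 -1.000e-03  3.077e+00]
tool fwd/left rel 0.0192 0.0034
scene select,shift [-0.004  0.301] knob [0.6478 0.007  0.2171] 390 232
```

Emit:
jog_arm([
  [1,0.05,0,0,0,0,0],
  [1,0,0,0,0,0,0],
])

```text
clock: 12.5
tool_pos: [0.6164, 0.0118, 0.3743]
tcp_rot: [-3.141, -0.002, 3.077]
force: [-5.1, 0.3, -1.2]
width: 0.0001
finger_force: 2.8
```

Emit:
jog_arm([
  [1,0.05,0,0,0,0,0],
  [1,0,0,0,0,0,0],
])

```text
clock: 12.7
tool_pos: [0.6174, 0.0117, 0.3742]
tcp_rot: [-3.141, -0.003, 3.077]
force: [-7.0, -0.3, -1.8]
width: 0.0002
finger_force: 3.3
```

```bash
python3 -c "
from h import *
state('b')"
```

```text
t 12.7 tcp [0.6174 0.0117 0.3742] F [-7.  -0.3 -1.8] rot [-3.141e+00 -3.000e-03  3.077e+00]
tool fwd/left rel 0.0212 0.0035
scene select,shift [-0.003  0.309] knob [0.6491 0.0067 0.2167] 384 233
```

The force has climbed to 7 N and the knob has almost stopped moving, so it is on the stop. I retreat backward, rise and look.

Emit:
jog_arm([
  [1,-0.3,0.02,0,0,0,0],
  [1,-1,0.07,0,0,0,0],
  [1,-1,0.07,0,0,0,0],
  [1,-1,0.3,0.3,0,0,0],
  [1,-1,1,0.8,0,0,0],
  [1,-0.8,1,0.8,0,0,0],
  [1,-0.3,1,0.5,0,0,0],
  [1,-0.3,1,0,0,0,0],
])

```text
clock: 13.6
tool_pos: [0.4765, 0.1246, 0.4386]
tcp_rot: [3.135, 0.01, 3.077]
force: [0.6, 0.2, 0.3]
width: 0.0001
finger_force: 0.0
```

Emit:
jog_arm([
  [1,-0.3,1,0,0,0,0],
  [1,-0.3,1,0,0,0,0],
  [1,-0.3,1,0,0,0,0],
  [1,0,1,0,0,0,0],
  [1,0,1,0,0,0,0],
  [1,0,0,0,0,0,0],
])

```text
clock: 14.2
tool_pos: [0.453, 0.2529, 0.4361]
tcp_rot: [3.136, 0.005, 3.083]
force: [-0.9, 0.5, 1.1]
width: 0.0005
finger_force: 0.0
```

```bash
python3 -c "
from h import *
state('e')
a=[cv2.resize(cv2.imread(f'pics/e_{c}.png'),(400,300)) for c in('top','scene')]
cv2.imwrite('pics/e.png',np.hstack(a))"
```

```text
t 14.2 tcp [0.453  0.2529 0.4361] F [-0.9  0.5  1.1] rot [3.136 0.005 3.083]
tool fwd/left rel -0.159 0.2331
top select,shift [-0.001  0.287] knob [0.6455 0.0065 0.2178] 277 271
scene select,shift [0.   0.31] knob [0.6493 0.0061 0.2166] 232 227
```

View pics/e.png

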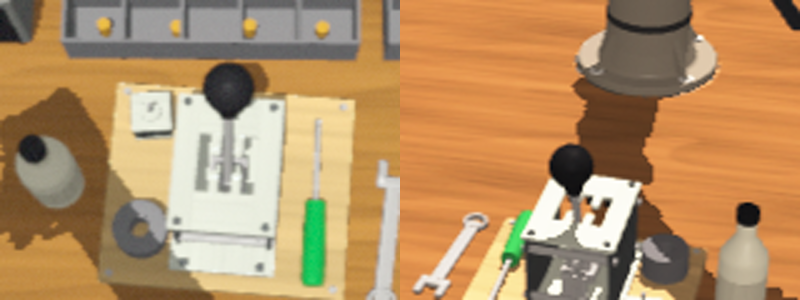

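The lever is forward in the middle lane, with the knob at (228,88) in the top half of the picture. The top camera gives shift 0.287, which is the stop, and everything else lies where it was. I hand it in.

```bash
python3 -c "
from plant import *
print(sign_off())"
```

```text
the job is handed in; nothing more can be done
None
```

The lever is fully home in third, pushed there through neutral and the middle lane with the fingers shut. The gripper has been withdrawn, nothing else on the bench appears to have moved, and the job is handed in at about 14 s.

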